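# Brace the square jar in its bench block and unscrew the tight cap

### The job

Plug the closed square jar down into the square hole of the wooden block until it sits fully home, so that the block keeps it from turning. Then unscrew its tight cap anticlockwise, stop turning when the threads let go, and lift the cap straight off. Finish while still holding the cap in the gripper, level, centred and just above the mouth of the jar (about a finger's width clear of it), with the jar still home in the block; do not let go, and leave the round jar, the tiles and the mallet alone.

Things in the scene. Friction and masses are not known exactly. Their poses are not given: they have to be found in the camera images.
- jar: white plastic jar, square body 54 x 54 x 62 mm, edges rounded 4 mm, flat shoulder at 62 mm, round neck; 88 mm high and 0.33 to 0.47 kg with its cap. Stands on the bench. Origin: centre of its underside; z up, x and y square to its flat sides (small mark on the shoulder towards +x). Fits the block in any quarter turn. The open mouth (liner sprung up) is 84.5 mm above the origin.
- cap: round grey ribbed cap on the square jar, 46 mm diameter, 22 mm high, lower edge 4 mm above the shoulder. Origin: on the axis at its lower edge, 66 mm above the jar's origin when shut; z up. It turns stiffly (up to about 0.6 N m), stays where left and cannot come off until unscrewed; the closed jar can be lifted by it. Once free it must rise 19 mm for its edge to clear the mouth.
- holder: wooden block 120 x 120 x 34 mm, screwed to the bench. Origin: centre of its underside; z up, x and y along its sides. In the middle of its top is a blind square hole, sides parallel to the block's, 56 mm wide, chamfered 3 mm at the mouth, 24 mm deep: its floor is 10 mm above the block's underside.
- round_jar: bystander: a round white jar 60 mm in diameter, 88 mm high with a grey cap like the other's; origin at the centre of its underside
- tile_a: bystander: patterned tile 100 x 100 x 8 mm, flat on the bench; origin at the centre of its underside
- tile_b: bystander: the other patterned tile, 100 x 100 x 8 mm, flat on the bench; origin at the centre of its underside
- mallet: bystander: rubber mallet lying on the bench, head 44 mm in diameter and 75 mm long, handle 210 mm; origin under the middle of the head, handle along -x
- cap_mark (a point): end of the raised mark on the cap's top, 22 mm from the axis along the cap's +x and 22 mm above its origin. Cap yaw relative to the jar is -0.25 to 0.1 rad at the start; anticlockwise (yaw grows) unscrews; the threads let go at about 0.95 rad, where the sprung liner lifts the cap 2.5 mm; free up to 2.1 rad, then it runs against the next lug: do not turn past that.
Mind the look-alikes: they are no part of the job. Leave any yellow look-alike of the jar alone.

How it is judged:
By the outcome, as a careful person would: the job done as asked, in the order asked, and still so for the second after the job is handed in, while the arm keeps its last pose, push and grip.
It also fails if it takes over 48 s, if anything falls off the work surface, if the arm or the gripper's body presses on something with over 40 N, if the wrist force passes 120 N, or if a joint passes its speed limit or range.

### The arm

A 6-joint arm with a two-finger parallel gripper is mounted at the origin on the work surface. World frame = base frame: x ahead of the robot, y to its left, z up, the work surface at z = 0. Lengths are in m, angles in rad, forces in N, time in s.
With the tool pointing down it reaches from about 0.3 to 0.875 m from the base axis. Payload 6.4 kg.
Tool frame: the origin (TCP) lies at the very end of the fingers, on their centre line; the grasp point (between the pads) lies 19 mm behind it; z points along the fingers, y is the direction in which the jaws open and shut (so a half turn about z gives the same grasp; the last joint's range is limited). The gripper opens to 88 mm and grips with 3 to 60 N. Pads are 18 mm wide; open, the fingers measure 123 mm over their backs; the gripper's body (75 mm by 187 mm) begins 45 mm behind the grasp point.
Start: joints at [1.073, 0.181, 1.607, -0, 1.354, -0.206], TCP at [0.165, 0.551, 0.217] pointing down, gripper open.
Joint ranges: [-2.99, 2.99], [-0.89, 2.07], [0.3, 2.58], [-1.14, 4.28], [0, 2.63], [-3.12, 3.12]. Speed limits (rad/s): [2.57, 2.57, 3.01, 3.14, 3.14, 3.14].

### API

Orientations are given as a rotation vector (axis times angle).
In Python, from plant import robot gives the robot as it stands.
- The arm moves only by the tool apply_moves, never from a script. Its argument "commands" is a list of rows, each an object with "fingers": the gripper command: -1 is shut, 1 is fully open, values between are in proportion; "xyz": the shift along the tool's x, y, z each as a share of 80 cm, from -1 to 1, a list of three; "turn": the turn about the tool's z as a share of pi/2 rad, from -1 to 1. In form: [{"fingers": fingers, "xyz": [x, y, z], "turn": turn}, ...]. A call has 1 to 20 rows; each row shifts and turns the pose as measured when the row begins, along the tool's axes as they then stand; what a row does not reach is not made up. A row lasts 1/8 s, in which the tool goes at most 62.5 mm and 10.7 degrees, less where a joint would pass 70% of its speed; a pose out of reach is approached as far as the arm can. A call with a number of a shift or a turn outside -1 to 1 is refused whole. A call with a gripper value outside its range is refused whole. The fingers move at their own pace and stop on an object; "force" is the grip in N (left out, the last holds). Time passes only in rows, so rows that do not move let the fingers close. It gives the time, the measured TCP pose, the force and the opening at its end, in the units of the state.
- robot.get_obs(): the state, without advancing time (a new reading comes with each control period).
- robot.capture(name): name is "scene" or "top" or "wrist"; returns the picture (420x560x3 uint8, red, green, blue); there is no depth.
- robot.camera_info(name): a dict with "intrinsics" (3x3 intrinsics, pixels), "D" ([k1, k2, p1, p2, k3] as OpenCV has them; the pictures are not rectified), "R" (3x3) and "t" (3): a world point X has camera coordinates R X + t. Camera axes: x right, y down, z forward; pixel columns grow to the right and rows downward; lengths in m; the calibration is good to about 2 mm. A picture is of the moment at which its call begins: read the wrist's pose just before it. camera_info takes no time and is no camera call; for the wrist camera it gives the pose at the moment of the call.
- robot.finish_job(): hands the job in, once; it reports no verdict.
The state is a dict: "clock": time; "qpos": joint angles; "joint_velocities": joint speeds; "tau": joint torques, N m; "eef_pos": TCP position; "eef_rot": TCP orientation; "force": force on the tool from outside, world axes, zero at the start; "moment": the same for the moment, N m; "grip_width": opening from 0.0 (shut) to 1.0 (fully open).
Only numpy, scipy, OpenCV 4.12 (cv2) and the standard library are available. Lean on these libraries where they do the work, as an engineer would, in place of code of your own. Each camera call takes 0.05 s, during which the arm holds its last target. There are 200 camera calls.

## Working session

There is one attempt and no reset: what is moved stays moved. The work goes in short steps, Python scripts to look and compute and a tool call to move; the robot and the scene stay as the last step left them, time stands still between calls to the robot, and variables do not carry over. Pictures are saved under pics/ and viewed, about 8 in all and at most 12, crops included, and the job is handed in when it is done.

Besides the shell and the picture viewer there is one more tool, called after "Call:" as name(argument=value, ...), one argument or row to a line, values as JSON. apply_moves: Moves the arm, as the interface text tells. Shift numbers are shares of 80 cm and turn numbers shares of pi/2 rad, none past 1 either way. Its arguments: {"type":"object","properties":{"commands":{"type":"array"},"force":{"type":"number"}},"required":["commands"]}

```bash
mkdir -p pics; ls; python3 - <<'E'
from plant import robot
import cv2,numpy as np
o=robot.get_obs();print(o)
for n in("scene","top"):
    im=robot.capture(n);cv2.imwrite(f"pics/{n}0.png",im[...,::-1]);c=robot.camera_info(n);print(n,c)
E
```

```text
pics
{'clock': 0.0, 'qpos': array([ 1.07271678e+00,  1.81497650e-01,  1.60795968e+00, -6.99535630e-06,
        1.35378943e+00, -2.06329707e-01]), 'joint_velocities': array([-0.00030969,  0.00209611,  0.00018018, -0.00028393, -0.00013171,
       -0.00017717]), 'tau': array([ 1.56629307e-03, -4.33867157e+01, -3.41854012e+01,  7.04259169e-02,
        3.84618505e-02, -1.43299317e-04]), 'eef_pos': array([0.16512198, 0.5502115 , 0.21585791]), 'eef_rot': array([-4.56571478e-01, -3.10766733e+00,  2.44203423e-03]), 'force': array([-1.14375482, -0.14849837,  0.27024996]), 'moment': array([0.00970819, 0.02607815, 0.00487591]), 'grip_width': 1.0021322386874845}
scene {'intrinsics': array([[385.76836871,   0.        , 276.23959259],
       [  0.        , 385.76836871, 203.69160419],
       [  0.        ,   0.        ,   1.        ]]), 'D': array([-0.09888086,  0.        ,  0.        ,  0.        ,  0.        ]), 'R': array([[ 0.15023391,  0.98862999,  0.00636506],
       [ 0.7137441 , -0.10400237, -0.69264195],
       [-0.68410462,  0.10860133, -0.7212535 ]]), 't': array([-0.05394154, -0.35417396,  1.35700295])}
top {'intrinsics': array([[492.83696835,   0.        , 276.78867074],
       [  0.        , 492.83696835, 211.5455757 ],
       [  0.        ,   0.        ,   1.        ]]), 'D': array([-0.14104112,  0.        ,  0.        ,  0.        ,  0.        ]), 'R': array([[-0.00357148, -0.99953341, -0.03033478],
       [-0.98217313,  0.00920755, -0.18775292],
       [ 0.18794463,  0.02912345, -0.98174775]]), 't': array([-0.00492641,  0.60395099,  1.04813971])}
```

View pics/scene0.png

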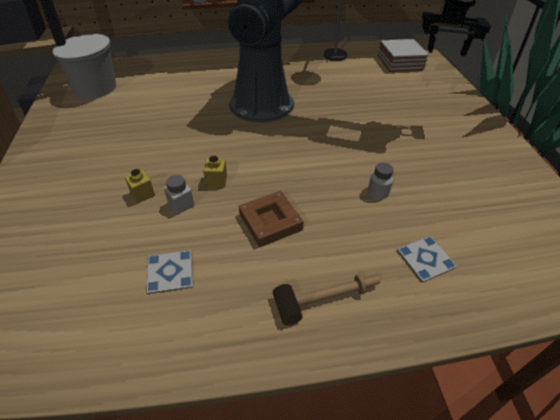

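View pics/top0.png

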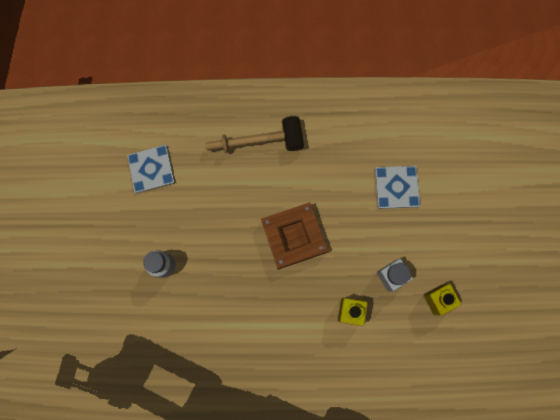

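Candidates in the top view: the white jar at (397,275), the round white jar at (158,263), and yellow ones at (354,312) and (445,298). The jar at (397,275) fits, with its white square shoulder and grey cap. The block is at (295,236). I'll measure these and confirm with a crop.

```bash
cat > h.py <<'E'
import cv2,numpy as np
from scipy.spatial.transform import Rotation as Rn
from plant import robot
def ray(c,uv):
    p=cv2.undistortPoints(np.array(uv,float).reshape(-1,1,2),c["intrinsics"],c["D"]).reshape(-1,2)
    d=np.c_[p,np.ones(len(p))]@c["R"]; return -c["R"].T@c["t"],d
def onz(c,uv,z):
    o,d=ray(c,uv); return o+d*((z-o[2])/d[:,2])[:,None]
def proj(c,X):
    return cv2.projectPoints(np.array(X,float).reshape(-1,3),cv2.Rodrigues(c["R"])[0],c["t"],c["intrinsics"],c["D"])[0].reshape(-1,2)
def toolmove(target,yaw):  # world xyz of TCP, yaw of tool -> shares for the whole shift
    o=robot.get_obs();R=Rn.from_rotvec(o["eef_rot"]).as_matrix()
    s=R.T@(np.array(target)-o["eef_pos"])
    yx=np.arctan2(R[1,1],R[0,1]) # jaw axis yaw
    dt=-(yaw-yx); dt=(dt+np.pi/2)%np.pi-np.pi/2
    return s/.8,dt/(np.pi/2),np.degrees(yx),o
E
python3 - <<'E'
from h import *
im=cv2.imread("pics/top0.png");c=robot.camera_info("top");cs=robot.camera_info("scene")
hsv=cv2.cvtColor(im,cv2.COLOR_BGR2HSV)
# block outline: reddish brown, in ROI
r=np.zeros(im.shape[:2],np.uint8);r[190:285,250:340]=255
m=((hsv[...,0]<13)&(hsv[...,1]>90)).astype(np.uint8)*255&r
cn=max(cv2.findContours(m,0,2)[0],key=cv2.contourArea);print("block",cv2.contourArea(cn),cv2.minAreaRect(cn))
# grey cap
r[:]=0;r[250:300,375:420]=255
cap=((hsv[...,1]<70)&(hsv[...,2]<120)).astype(np.uint8)*255&r
cn=max(cv2.findContours(cap,0,2)[0],key=cv2.contourArea);e=cv2.minEnclosingCircle(cn);print("cap",e,onz(c,[e[0]],.088),onz(c,[e[0],(e[0][0]+e[1],e[0][1])],.088))
wh=((hsv[...,1]<70)).astype(np.uint8)*255&r
cn=max(cv2.findContours(wh,0,2)[0],key=cv2.contourArea);b=cv2.minAreaRect(cn);print("jar",b);print(onz(c,cv2.boxPoints(b),.062))
a=cv2.resize(im[185:335,250:475],None,fx=3,fy=3,interpolation=cv2.INTER_CUBIC)
cv2.imwrite("pics/crop0.png",a)
E
```

```text
block 10.5 ((316.2059326171875, 248.8235321044922), (6.063390254974365, 14.55213737487793), 75.96376037597656)
cap ((394.5, 274.5), 17.67776870727539) [[ 0.45889084 -0.26050578  0.088     ]] [[ 0.45889084 -0.26050578  0.088     ]
 [ 0.45831568 -0.29869753  0.088     ]]
jar ((395.0730285644531, 275.0168762207031), (25.121950149536133, 29.3619441986084), 57.9946174621582)
[[ 0.46612704 -0.22529041  0.062     ]
 [ 0.49954495 -0.28166898  0.062     ]
 [ 0.45237832 -0.30916516  0.062     ]
 [ 0.41946042 -0.25289888  0.062     ]]
```

View pics/crop0.png

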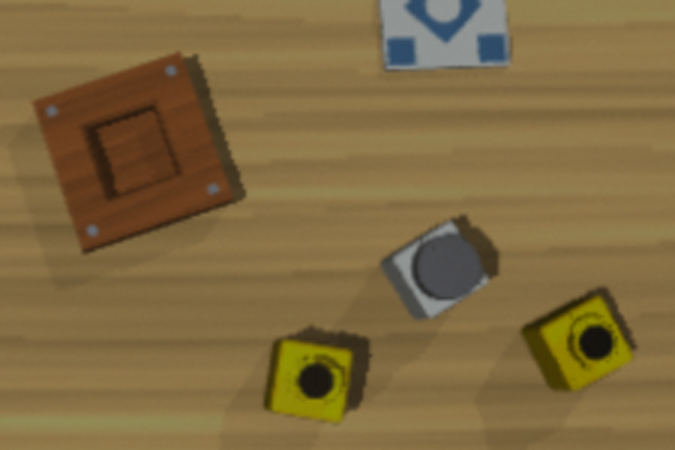

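The crop confirms it: square shoulder and grey cap at crop (449,267), block screws at crop (51,111), (171,70), (213,188) and (92,231). The tool camera goes over the jar next.

```bash
python3 - <<'E'
from h import *
c=robot.camera_info("top");f=lambda l:np.array(l)/3+[250,185]-1/3
s=onz(c,f([(51,111),(171,70),(213,188),(92,231)]),.034);print(s,s.mean(0))
for i in range(4):
    d=s[(i+1)%4]-s[i];print(np.linalg.norm(d),np.degrees(np.arctan2(d[1],d[0]))%90)
p=onz(c,f([(449,267)]),.088)[0];print("cap",p)
j=onz(c,f([(382,262),(460,220),(430,318),(490,275)]),.062);print(j)
for a,b in((0,1),(2,3)):
    d=j[b]-j[a];print(np.degrees(np.arctan2(d[1],d[0]))%90)
print("yellow",onz(c,f([(317,380),(596,342)]),.088))
cw=robot.camera_info("wrist");o=robot.get_obs()
R=Rn.from_rotvec(o["eef_rot"]).as_matrix();C=-cw["R"].T@cw["t"];print("cam in tool",R.T@(C-o["eef_pos"]),cw["R"]@R,cw["intrinsics"])
s_,t,y,_=toolmove([p[0],p[1],.25],0);print(s_,t,y,R)
E
```

```text
[[ 0.58502604  0.01507122  0.034     ]
 [ 0.61596398 -0.07663182  0.034     ]
 [ 0.52516513 -0.1069243   0.034     ]
 [ 0.49346823 -0.01570154  0.034     ]] [ 0.55490585 -0.04604661  0.034     ]
0.09678122008193592 18.64290143863056
0.09571867601036006 18.44982334362686
0.09657269266542837 19.160653659497342
0.09659086068197427 18.577600318867287
cap [ 0.46051524 -0.27099846  0.088     ]
[[ 0.4664169  -0.22757379  0.062     ]
 [ 0.49635968 -0.28627924  0.062     ]
 [ 0.42535319 -0.26127507  0.062     ]
 [ 0.45581378 -0.30669837  0.062     ]]
27.023904767581065
33.84556135902664
yellow [[ 0.38237853 -0.174542    0.088     ]
 [ 0.40547313 -0.37493158  0.088     ]]
cam in tool [ 0.06641415  0.00081374 -0.16767342] [[-9.11423122e-04  9.99998830e-01  1.22882569e-03]
 [-9.65715591e-01 -5.61170844e-04 -2.59601776e-01]
 [-2.59600783e-01 -1.42330319e-03  9.65714972e-01]] [[326.17399244   0.         278.63401077]
 [  0.         326.17399244 207.64839387]
 [  0.           0.           1.        ]]
[-0.64891744 -0.87700751 -0.04148898] 0.8142202297836704 73.27982068053035 [[-9.57721044e-01  2.87697514e-01 -7.35784032e-04]
 [ 2.87698284e-01  9.57720135e-01 -1.35669623e-03]
 [ 3.14357049e-04 -1.51102033e-03 -9.99998809e-01]]
```

Call:
apply_moves(
  commands=[
    {"fingers": 1,"xyz": [-0.046,-0.062,0],"turn": 0},
    {"fingers": 1,"xyz": [-0.046,-0.062,0],"turn": 0},
    {"fingers": 1,"xyz": [-0.046,-0.062,0],"turn": 0},
    {"fingers": 1,"xyz": [-0.046,-0.062,0],"turn": 0},
    {"fingers": 1,"xyz": [-0.046,-0.062,0],"turn": 0},
    {"fingers": 1,"xyz": [-0.046,-0.062,0],"turn": 0},
    {"fingers": 1,"xyz": [-0.046,-0.062,0],"turn": 0},
    {"fingers": 1,"xyz": [-0.046,-0.062,0],"turn": 0},
    {"fingers": 1,"xyz": [-0.046,-0.062,0],"turn": 0},
    {"fingers": 1,"xyz": [-0.046,-0.062,0],"turn": 0},
    {"fingers": 1,"xyz": [-0.046,-0.062,0],"turn": 0},
    {"fingers": 1,"xyz": [-0.046,-0.062,0],"turn": 0},
    {"fingers": 1,"xyz": [0,0,0],"turn": 0.12},
    {"fingers": 1,"xyz": [0,0,0],"turn": 0.12},
    {"fingers": 1,"xyz": [0,0,0],"turn": 0.12},
    {"fingers": 1,"xyz": [0,0,0],"turn": 0.12},
  ],
)

```text
clock: 2.1
eef_pos: [0.4183, -0.1598, 0.2134]
eef_rot: [1.561, 2.725, -0.003]
force: [0.1, 0.5, 0.1]
grip_width: 0.999
```

```bash
python3 - <<'E'
from h import *
s,t,y,o=toolmove([.460,-.270,.17],np.radians(30));print(s,t,y,o["eef_pos"],o["qpos"],o["clock"],o["force"],o["moment"])
E
```

```text
[-0.14503224 -0.02470292  0.05446614] 0.004495100196069599 30.40455901764626 [ 0.4183269  -0.15984187  0.21335518] [-6.29872779e-01 -1.12075611e-01  1.91594657e+00 -1.71565053e-03
  1.33660370e+00 -1.16013616e+00] 2.1 [0.07561682 0.47224121 0.11588431] [-0.08225182  0.04206965 -0.04420464]
```

Call:
apply_moves(
  commands=[
    {"fingers": 1,"xyz": [-0.073,-0.012,0.018],"turn": 0},
    {"fingers": 1,"xyz": [-0.072,-0.012,0.018],"turn": 0},
    {"fingers": 1,"xyz": [-0.0,0,0.015],"turn": 0},
    {"fingers": 1,"xyz": [-0.0,0,0],"turn": 0},
  ],
)

```text
clock: 2.6
eef_pos: [0.4609, -0.2711, 0.1704]
eef_rot: [-1.563, -2.724, 0.001]
force: [-0.4, 0.9, 0.5]
grip_width: 0.996
```

```bash
python3 - <<'E'
from h import *
s,t,y,o=toolmove([.460,-.270,.17],np.radians(30));print(s,t,y,o["eef_pos"])
c=robot.camera_info("wrist");np.savez("w1.npz",**c)
cv2.imwrite("pics/w1.png",robot.capture("wrist")[...,::-1])
E
```

```text
[ 0.00176426 -0.00020693  0.00052306] 0.0035227627524571517 30.317048647721148 [ 0.46085574 -0.27113479  0.17041775]
```

View pics/w1.png

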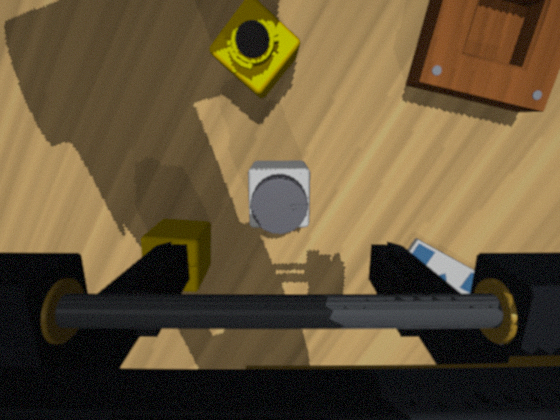

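The jar's shoulder is square in this image, with edges at x about 249 and 309 and the top at y about 170. The cap centre is at about (279,205) and its mark points to the right. Measuring the edges.

```bash
python3 - <<'E'
from h import *
c=dict(np.load("w1.npz"));im=cv2.imread("pics/w1.png");g=im.astype(int)
hsv=cv2.cvtColor(im,cv2.COLOR_BGR2HSV)
w=(hsv[...,1]<60)&(hsv[...,2]>60); 
L=[];Rr=[]
for y in range(174,226,3):
    xs=np.where(w[y,235:325])[0]+235; 
    if len(xs): L.append((xs.min()-.5,y));Rr.append((xs.max()+.5,y))
print(L[::4],Rr[::4])
for q in (L,Rr):
    P=onz(c,q,.062);d=np.median(P[8:],0)-np.median(P[:8],0);print(P.mean(0),np.degrees(np.arctan2(d[1],d[0]))%90)
k=((hsv[...,1]<70)&(hsv[...,2]<135)).astype(np.uint8);k[:172]=0;k[238:]=0;k[:,:247]=0;k[:,312:]=0
k=cv2.morphologyEx(k,cv2.MORPH_OPEN,np.ones((5,5)))
cn=max(cv2.findContours(k,0,1)[0],key=cv2.contourArea);(cx,cy),r=cv2.minEnclosingCircle(cn);print(cx,cy,r)
print(onz(c,[(cx,cy)],.088),onz(c,[(279,205),(302,206)],.088),onz(c,[(278.5,170),(278.5,161)],.062))
E
```

```text
[(np.float64(247.5), 174), (np.float64(247.5), 186), (np.float64(248.5), 198), (np.float64(248.5), 210), (np.float64(248.5), 222)] [(np.float64(309.5), 174), (np.float64(309.5), 186), (np.float64(309.5), 198), (np.float64(309.5), 210), (np.float64(308.5), 222)]
[ 0.43841315 -0.28454452  0.062     ] 30.939482315391587
[ 0.48408421 -0.25787653  0.062     ] 30.61916277183112
275.3711853027344 204.656005859375 32.520484924316406
[[ 0.45785364 -0.27055516  0.088     ]] [[ 0.46047788 -0.26934881  0.088     ]
 [ 0.4766417  -0.26085864  0.088     ]] [[ 0.44801054 -0.24884892  0.062     ]
 [ 0.44416075 -0.24224965  0.062     ]]
```

Call:
apply_moves(
  commands=[
    {"fingers": 1,"xyz": [0.001,0,0.06],"turn": 0.0},
    {"fingers": 1,"xyz": [0,0,0.06],"turn": 0},
    {"fingers": 1,"xyz": [0,0,0.04],"turn": 0},
    {"fingers": 1,"xyz": [0,0,0.01],"turn": 0},
    {"fingers": 1,"xyz": [0,0,0],"turn": 0},
  ],
)

```text
clock: 3.28
eef_pos: [0.4639, -0.2687, 0.0387]
eef_rot: [1.55, 2.72, -0.005]
force: [0.5, -0.6, 0.2]
grip_width: 1.001
```

```bash
python3 - <<'E'
from h import *
s,t,y,o=toolmove([.461,-.270,.034],np.radians(30.6));print(s,t,y,o["eef_pos"],o["force"])
E
```

```text
[ 0.00049012 -0.00402358  0.00584776] 0.0005242009794478125 30.647178088150316 [ 0.46393221 -0.26865954  0.03869103] [ 0.51680249 -0.59575991  0.20973624]
```

Correct the 3 mm offset, then close at a firm grip.

Call:
apply_moves(
  commands=[
    {"fingers": 1,"xyz": [0,-0.004,0.006],"turn": 0},
    {"fingers": 1,"xyz": [0,0,0],"turn": 0},
    {"fingers": -1,"xyz": [0,0,0],"turn": 0},
    {"fingers": -1,"xyz": [0,0,0],"turn": 0},
    {"fingers": -1,"xyz": [0,0,0],"turn": 0},
    {"fingers": -1,"xyz": [0,0,0],"turn": 0},
    {"fingers": -1,"xyz": [0,0,0],"turn": 0},
    {"fingers": -1,"xyz": [0,0,0],"turn": 0},
  ],
  force=35,
)

```text
clock: 4.28
eef_pos: [0.4632, -0.2728, 0.0383]
eef_rot: [1.546, 2.714, -0.008]
force: [-0.3, -0.7, 0.7]
grip_width: 0.592
```

```bash
python3 - <<'E'
from h import *
s,t,y,o=toolmove([.461,-.270,.14],np.radians(18.7));print(s,t,y,o["eef_pos"],o["force"],o["grip_width"]*88)
E
```

```text
[ 2.13074122e-03 -6.76864122e-05 -1.27160446e-01] 0.13299716349554652 30.66974471459919 [ 0.46323007 -0.27281649  0.03832079] [-0.30987924 -0.73376896  0.70739736] 52.10822540990858
```

Call:
apply_moves(
  commands=[
    {"fingers": -1,"xyz": [0,0,-0.03],"turn": 0},
    {"fingers": -1,"xyz": [0,0,-0.06],"turn": 0},
    {"fingers": -1,"xyz": [0,0,-0.04],"turn": 0.067},
    {"fingers": -1,"xyz": [0,0,0],"turn": 0.067},
    {"fingers": -1,"xyz": [0,0,0],"turn": 0},
  ],
)

```text
clock: 4.9
eef_pos: [0.4592, -0.2676, 0.1403]
eef_rot: [1.835, 2.54, -0.001]
force: [-0.8, 0.6, -3.9]
grip_width: 0.588
```

```bash
python3 - <<'E'
from h import *
s,t,y,o=toolmove([.555,-.046,.145],np.radians(18.7));print(s,t,y,o["eef_pos"],o["force"],o["moment"],o["grip_width"]*88);print(Rn.from_rotvec(o["eef_rot"]).as_matrix())
E
```

```text
[ 0.22528919  0.20079672 -0.00650538] -0.004242045421640977 18.31821591205231 [ 0.45917598 -0.26760863  0.14029205] [-0.78576851  0.62449076 -3.8751322 ] [-0.04539299  0.06729126  0.01571729] 51.77759351572331
[[-0.31426033  0.94931674  0.00617921]
 [ 0.94931387  0.31429135 -0.00491235]
 [-0.00660545  0.00432226 -0.99996884]]
```

Call:
apply_moves(
  commands=[
    {"fingers": -1,"xyz": [0.03,0.067,0],"turn": 0},
    {"fingers": -1,"xyz": [0.03,0.067,0],"turn": 0},
    {"fingers": -1,"xyz": [0.03,0.067,-0.006],"turn": 0},
    {"fingers": -1,"xyz": [0,0,0],"turn": 0},
  ],
)

```text
clock: 5.4
eef_pos: [0.5902, -0.145, 0.1407]
eef_rot: [1.831, 2.551, -0.001]
force: [-0.7, -0.6, -5.3]
grip_width: 0.593
```

```bash
python3 - <<'E'
from h import *
s,t,y,o=toolmove([.555,-.046,.145],np.radians(18.7));print(s,t,y,o["eef_pos"])
c=robot.camera_info("wrist");np.savez("w2.npz",**c)
cv2.imwrite("pics/w2.png",robot.capture("wrist")[...,::-1])
E
```

```text
[ 0.13134507 -0.00212711 -0.0056185 ] -0.00050582119813318 18.654476092168007 [ 0.59022483 -0.14501852  0.14068491]
```

View pics/w2.png

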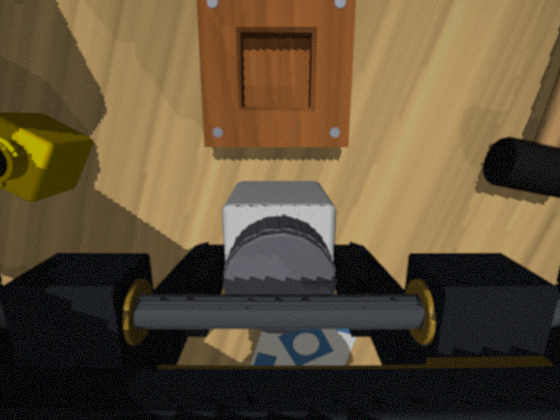

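The screws are near (212,3), (340,3), (217,132) and (335,132). The hole mouth spans x 237–316, y 27–110. The jar's front shoulder edge is at y about 205, x 224–335. Measuring block and jar in the same camera.

```bash
python3 - <<'E'
from h import *
c=dict(np.load("w2.npz"));im=cv2.imread("pics/w2.png");hsv=cv2.cvtColor(im,cv2.COLOR_BGR2HSV)
S=[]
for x,y in((212,3),(340,3),(335,132),(217,132)):
    y0=max(0,y-8);p=im[y0:y+9,x-8:x+9].astype(float);w=np.clip(p[...,0]-95,0,None);yy,xx=np.mgrid[y0:y0+p.shape[0],x-8:x+9];S.append(((w*xx).sum()/w.sum(),(w*yy).sum()/w.sum()))
s=onz(c,S,.034);print(np.round(S,1),s.mean(0))
for i in range(4):
    d=s[(i+1)%4]-s[i];print(np.linalg.norm(d),np.degrees(np.arctan2(d[1],d[0]))%90)
w=(hsv[...,1]<60)&(hsv[...,2]>70)
for y in(188,194,200,210,216,222): 
    xs=np.where(w[y,215:345])[0]+215;print(y,xs.min(),xs.max())
print("col280",[(y,im[y,280].tolist()) for y in range(176,216,2)])
g=im[60:95].mean(0).sum(1);print("row",[(x,int(g[x])) for x in range(230,322,1) if x<250 or x>304])
g=im[:,260:295].mean(1).sum(1);print("col",[(x,int(g[x])) for x in range(20,120,2)])
np.save("s2.npy",s)
E
```

```text
[[211.8   2.8]
 [339.7   2.8]
 [334.4 132.1]
 [217.3 131.8]] [ 0.55490717 -0.04624568  0.034     ]
0.09614017805227563 18.56334038063312
0.09522935198681903 18.517145446615046
0.0961715642394409 18.469940326136793
0.09507260952286217 18.498231310021765
188 234 321
194 231 325
200 227 329
210 222 335
216 222 335
222 223 334
col280 [(176, [96, 149, 184]), (178, [104, 156, 189]), (180, [94, 135, 158]), (182, [98, 102, 104]), (184, [100, 103, 101]), (186, [101, 105, 104]), (188, [98, 102, 100]), (190, [102, 103, 100]), (192, [105, 106, 108]), (194, [102, 104, 104]), (196, [111, 108, 109]), (198, [108, 110, 108]), (200, [105, 105, 103]), (202, [108, 107, 108]), (204, [132, 133, 133]), (206, [165, 164, 165]), (208, [188, 189, 187]), (210, [185, 186, 185]), (212, [189, 188, 187]), (214, [183, 182, 182])]
row [(230, 247), (231, 248), (232, 249), (233, 245), (234, 242), (235, 240), (236, 230), (237, 207), (238, 186), (239, 165), (240, 144), (241, 106), (242, 76), (243, 120), (244, 192), (245, 234), (246, 246), (247, 242), (248, 241), (249, 246), (305, 250), (306, 251), (307, 246), (308, 217), (309, 146), (310, 128), (311, 179), (312, 219), (313, 216), (314, 219), (315, 234), (316, 261), (317, 273), (318, 270), (319, 270), (320, 269), (321, 264)]
col [(20, 262), (22, 264), (24, 263), (26, 233), (28, 160), (30, 163), (32, 114), (34, 68), (36, 72), (38, 101), (40, 127), (42, 131), (44, 126), (46, 128), (48, 140), (50, 217), (52, 256), (54, 257), (56, 259), (58, 259), (60, 255), (62, 256), (64, 258), (66, 257), (68, 260), (70, 259), (72, 257), (74, 258), (76, 258), (78, 259), (80, 256), (82, 258), (84, 253), (86, 249), (88, 242), (90, 240), (92, 240), (94, 242), (96, 240), (98, 240), (100, 242), (102, 242), (104, 240), (106, 235), (108, 228), (110, 245), (112, 266), (114, 270), (116, 271), (118, 268)]
```

```bash
python3 - <<'E'
from h import *
c=dict(np.load("w2.npz"));o=robot.get_obs();R=Rn.from_rotvec(o["eef_rot"]).as_matrix();T=o["eef_pos"]
u=lambda P:np.round(((P-T)@R)*1000,1)
h=onz(c,[(236.5,70),(315.7,70),(276,26.3),(276,109.5)],.034);print("hole",u(h),"c",u((h[0]+h[1])/2),u((h[2]+h[3])/2))
print("block c",u(np.load("s2.npy").mean(0)))
for z0 in(.034,.038,):
    zb=T[2]-z0
    print("jar shoulder front",u(onz(c,[(280,204.5),(222,213),(335.5,213)],zb+.062)),"bottom front",u(onz(c,[(280,181)],zb)))
print(proj(c,[T])) 
E
```

```text
hole [[105.6 -30.5 105.9]
 [105.6  31.7 105.7]
 [136.8   0.5 105.8]
 [ 75.7   0.5 105.8]] c [105.6   0.6 105.8] [106.2   0.5 105.8]
block c [105.6   0.3 105.8]
jar shoulder front [[ 31.3   2.9 -28. ]
 [ 27.3 -23.1 -28. ]
 [ 27.3  27.8 -28.1]] bottom front [[30.4  3.3 34. ]]
jar shoulder front [[ 30.2   2.9 -24. ]
 [ 26.2 -23.8 -24. ]
 [ 26.2  28.5 -24.1]] bottom front [[29.7  3.3 38. ]]
[[274.30450244 246.46948287]]
```

```bash
python3 - <<'E'
from h import *
s,t,y,o=toolmove([.5556,-.0483,.11],np.radians(18.5));print(s,t,y,o["eef_pos"],o["clock"])
E
```

```text
[0.12914111 0.00019703 0.03726665] 0.0007971412023620562 18.571742708212582 [ 0.58840782 -0.1462333   0.13991866] 5.45
```

Call:
apply_moves(
  commands=[
    {"fingers": -1,"xyz": [0.06,0,0],"turn": 0},
    {"fingers": -1,"xyz": [0.06,0,0.012],"turn": 0},
    {"fingers": -1,"xyz": [0.01,0,0.024],"turn": 0},
    {"fingers": -1,"xyz": [0,0,0],"turn": 0},
    {"fingers": -1,"xyz": [0,0,0],"turn": 0},
    {"fingers": -1,"xyz": [0,0,0],"turn": 0},
  ],
)

```text
clock: 6.2
eef_pos: [0.5494, -0.0505, 0.1071]
eef_rot: [-1.83, -2.545, 0.01]
force: [-0.1, 0.9, -5.1]
grip_width: 0.596
```

```bash
python3 - <<'E'
from h import *
s,t,y,o=toolmove([.5556,-.0483,.08],np.radians(18.5));print(s,t,y,o["eef_pos"],o["clock"],o["force"],o["joint_velocities"].round(3));print(Rn.from_rotvec(o["eef_rot"]).as_matrix()[2])
E
```

```text
[0.0001049  0.0085905  0.03378116] 0.0008170937398273863 18.573538436584467 [ 0.54935995 -0.05053469  0.107086  ] 6.2 [-0.08660521  0.85747528 -5.05322302] [-0.012 -0.003 -0.01  -0.003 -0.001 -0.004]
[ 0.00173125 -0.009076   -0.99995731]
```

Call:
apply_moves(
  commands=[
    {"fingers": -1,"xyz": [0,0.0085,0.0],"turn": 0},
    {"fingers": -1,"xyz": [0,0,0.0],"turn": 0},
    {"fingers": -1,"xyz": [0,0,0.0],"turn": 0},
  ],
)

```text
clock: 6.58
eef_pos: [0.5576, -0.0498, 0.1082]
eef_rot: [-1.833, -2.546, 0.009]
force: [-0.4, 0.0, -3.7]
grip_width: 0.593
```

```bash
python3 - <<'E'
from h import *
s,t,y,o=toolmove([.5556,-.0483,.08],np.radians(18.5));print(s,t,y,o["eef_pos"],o["clock"],o["force"],o["joint_velocities"].round(3));print(Rn.from_rotvec(o["eef_rot"]).as_matrix()[2])
E
```

```text
[ 0.002554   -0.00146534  0.03530805] -0.00014569197993274577 18.48688772180605 [ 0.55755164 -0.04980973  0.10823689] 6.575 [-0.41957846  0.04282135 -3.70021361] [-0.002  0.002 -0.009  0.002  0.     0.001]
[ 2.64019528e-04 -7.07976261e-03 -9.99974903e-01]
```

Call:
apply_moves(
  commands=[
    {"fingers": -1,"xyz": [0.0025,-0.0015,0.012],"turn": 0},
    {"fingers": -1,"xyz": [0,0,0.012],"turn": 0},
    {"fingers": -1,"xyz": [0,0,0.0],"turn": 0},
    {"fingers": -1,"xyz": [0,0,0.0],"turn": 0},
  ],
)

```text
clock: 7.08
eef_pos: [0.5548, -0.0479, 0.0869]
eef_rot: [-1.832, -2.545, 0.01]
force: [-0.2, -0.0, -4.5]
grip_width: 0.589
```

```bash
python3 - <<'E'
from h import *
s,t,y,o=toolmove([.5556,-.0483,.05],np.radians(18.5));print(s,t,y,o["eef_pos"],o["clock"],o["force"],o["joint_velocities"].round(3));print(Rn.from_rotvec(o["eef_rot"]).as_matrix()[2])
c=robot.camera_info("wrist");np.savez("w3.npz",**c,T=o["eef_pos"],Q=Rn.from_rotvec(o["eef_rot"]).as_matrix())
cv2.imwrite("pics/w3.png",robot.capture("wrist")[...,::-1])
E
```

```text
[-0.00081261  0.00116989  0.04613731] 6.42166808931097e-05 18.505779501280387 [ 0.55481268 -0.04792283  0.08691711] 7.075 [-0.16074246 -0.02239486 -4.53813425] [ 0.     0.007  0.007 -0.001 -0.001  0.   ]
[ 0.00115218 -0.00837108 -0.9999643 ]
```

View pics/w3.png

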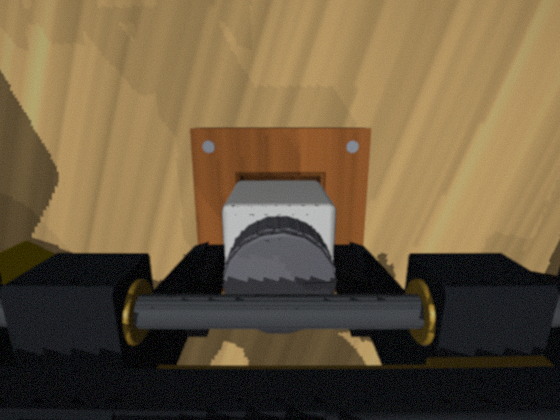

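Screws at (208,147) and (352,147) have their middle at 280, the hole spans 236–325, and the jar's middle is at about 279. Alignment is within 1 mm, so I'm descending.

Call:
apply_moves(
  commands=[
    {"fingers": -1,"xyz": [-0.0005,0.001,0.01],"turn": 0},
    {"fingers": -1,"xyz": [0,0,0.01],"turn": 0},
    {"fingers": -1,"xyz": [0,0,0.01],"turn": 0},
    {"fingers": -1,"xyz": [0,0,0.0],"turn": 0},
  ],
)

```text
clock: 7.62
eef_pos: [0.5555, -0.0481, 0.0612]
eef_rot: [-1.832, -2.545, 0.01]
force: [0.3, 0.4, -4.1]
grip_width: 0.588
```

```bash
python3 - <<'E'
from h import *
s,t,y,o=toolmove([.5556,-.0483,.048],np.radians(18.5));print(s,t,y,o["eef_pos"],o["clock"],o["force"],o["moment"])
E
```

```text
[-0.00028109  0.00017385  0.01650223] 4.973653952499864e-05 18.504476288557253 [ 0.55550707 -0.04811002  0.06120274] 7.625 [ 0.26190218  0.36985706 -4.11198008] [-0.14540925  0.02388037 -0.00559238]
```

The jar's bottom is already about 11 mm inside the hole with no contact force. Continuing down.

Call:
apply_moves(
  commands=[
    {"fingers": -1,"xyz": [0,0,0.008],"turn": 0},
    {"fingers": -1,"xyz": [0,0,0.008],"turn": 0},
    {"fingers": -1,"xyz": [0,0,0.003],"turn": 0},
    {"fingers": -1,"xyz": [0,0,0.003],"turn": 0},
  ],
)

```text
clock: 8.12
eef_pos: [0.556, -0.0479, 0.0484]
eef_rot: [-1.831, -2.545, 0.01]
force: [-11.8, 2.6, 22.0]
grip_width: 0.598
```

```bash
python3 - <<'E'
from h import *
s,t,y,o=toolmove([.5556,-.0483,.048],np.radians(18.5));print(s,t,y,o["eef_pos"],o["clock"],o["force"],o["moment"])
E
```

```text
[-0.00031652 -0.00064038  0.00045086] 0.0006391840381685579 18.557526563435175 [ 0.55600826 -0.04789633  0.04835643] 8.125 [-11.83182146   2.61958487  22.01140895] [ 0.28699903  2.02761822 -0.00500812]
```

Call:
apply_moves(
  commands=[
    {"fingers": 1,"xyz": [0,0,0],"turn": 0},
    {"fingers": 1,"xyz": [0,0,0],"turn": 0},
    {"fingers": 1,"xyz": [0,0,0],"turn": 0},
    {"fingers": 1,"xyz": [0,0,0],"turn": 0},
    {"fingers": 1,"xyz": [0,0,-0.05],"turn": 0},
    {"fingers": 1,"xyz": [0,0,-0.05],"turn": 0},
    {"fingers": 1,"xyz": [0,0,-0.02],"turn": 0},
    {"fingers": 1,"xyz": [0,0,0],"turn": 0},
    {"fingers": 1,"xyz": [0,0,0],"turn": 0},
  ],
)

```text
clock: 9.25
eef_pos: [0.5568, -0.0479, 0.145]
eef_rot: [-1.831, -2.545, 0.01]
force: [0.6, -0.2, -0.6]
grip_width: 0.997
```

```bash
python3 - <<'E'
from h import *
s,t,y,o=toolmove([.5549,-.0462,.08],np.radians(18.5));print(s,t,y,o["eef_pos"],o["clock"],o["force"]);print(Rn.from_rotvec(o["eef_rot"]).as_matrix()[2])
c=robot.camera_info("wrist");np.savez("w4.npz",**c,T=o["eef_pos"])
im=robot.capture("wrist")[...,::-1];cv2.imwrite("pics/w4.png",im)
cv2.imwrite("pics/w4c.png",cv2.resize(im[100:270,170:390],None,fx=3.4,fy=3.4,interpolation=cv2.INTER_CUBIC))
E
```

```text
[ 0.00266601 -0.0008017   0.08123374] 0.00040113313041823136 18.536101981737637 [ 0.55679485 -0.04792402  0.14497466] 9.25 [ 0.56750531 -0.20287333 -0.55723558]
[ 0.00160269 -0.0093431  -0.99995507]
```

View pics/w4c.png

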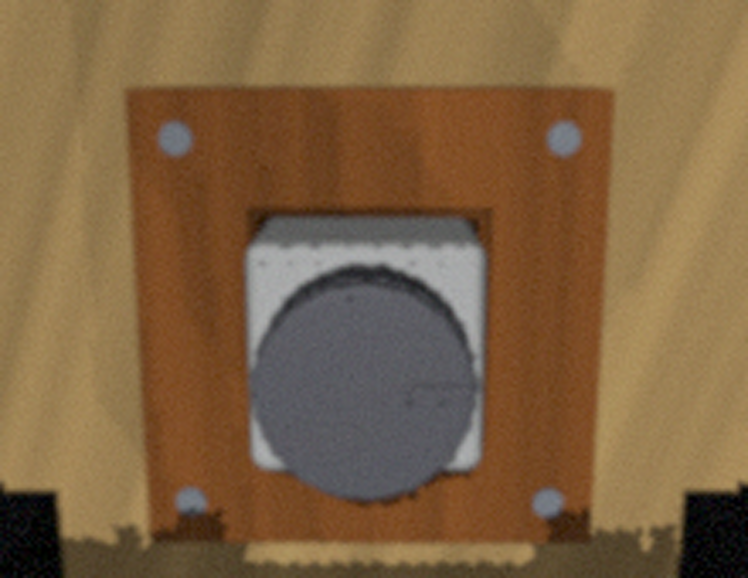

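The jar is upright in the hole, with its shoulder square to the block. The cap spans crop x 250–477, y 280–498, and its mark points right. Checking height and centre next.

```bash
python3 - <<'E'
from h import *
c=dict(np.load("w4.npz"));f=lambda l:np.array(l)/3.4+[170,100]-.35
p=onz(c,f([(250,389),(477.5,389),(363.5,280),(363.5,499),(478,386)]),.098);print(p)
print("diam",np.linalg.norm(p[0]-p[1]),np.linalg.norm(p[2]-p[3]));C=(p[:4].mean(0));print("c",C)
d=p[4]-C;print("mark",np.degrees(np.arctan2(d[1],d[0])))
s=onz(c,f([(246,350),(484.5,350)]),.072);print("shoulder w",np.linalg.norm(s[0]-s[1]))
for Z in ([.5549,-.0462,.08],[*C[:2],.079]): 
    s,t,y,o=toolmove(Z,np.radians(18.5));print(s,t,o["eef_pos"])
E
```

```text
[[ 0.53212515 -0.05129769  0.098     ]
 [ 0.5755911  -0.03663553  0.098     ]
 [ 0.54680458 -0.02283334  0.098     ]
 [ 0.56131514 -0.06648146  0.098     ]
 [ 0.5754723  -0.03601245  0.098     ]]
diam 0.04587229727768075 0.04599690722037689
c [ 0.55395899 -0.044312    0.098     ]
mark 21.095968064713396
shoulder w 0.05340629231434732
[ 0.00258314 -0.00070215  0.08107018] 0.0003975992230777788 [ 0.55671735 -0.04789361  0.14484392]
[ 0.00519237 -0.00105513  0.08232833] 0.0003975992230777788 [ 0.55671735 -0.04789361  0.14484392]
```

Call:
apply_moves(
  commands=[
    {"fingers": 1,"xyz": [0.004,-0.001,0.04],"turn": 0},
    {"fingers": 1,"xyz": [0,0,0.036],"turn": 0},
    {"fingers": 1,"xyz": [0,0,0],"turn": 0},
    {"fingers": 1,"xyz": [0,0,0],"turn": 0},
  ],
)

```text
clock: 9.8
eef_pos: [0.5522, -0.0446, 0.0792]
eef_rot: [-1.828, -2.54, 0.014]
force: [0.6, 0.3, 0.2]
grip_width: 1.004
```

```bash
python3 - <<'E'
from h import *
s,t,y,o=toolmove([.5545,-.0455,.0755],np.radians(18.5));print(s,t,y,o["eef_pos"],o["clock"],o["force"])
E
```

```text
[-0.00200145  0.00246466  0.00452782] 0.000300950311417727 18.52708552802759 [ 0.55217719 -0.04460943  0.07915836] 9.8 [0.56324191 0.29311097 0.20763547]
```

Call:
apply_moves(
  commands=[
    {"fingers": 1,"xyz": [-0.002,0.0025,0.004],"turn": 0},
    {"fingers": 1,"xyz": [0,0,0],"turn": 0},
    {"fingers": 1,"xyz": [0,0,0],"turn": 0},
  ],
)

```text
clock: 10.18
eef_pos: [0.5563, -0.046, 0.0779]
eef_rot: [-1.83, -2.543, 0.012]
force: [0.4, 0.5, 0.6]
grip_width: 1.0
```

```bash
python3 - <<'E'
from h import *
s,t,y,o=toolmove([.5545,-.0455,.0755],np.radians(18.5));print(s,t,y,o["eef_pos"],o["clock"],o["force"],o["moment"]);print(Rn.from_rotvec(o["eef_rot"]).as_matrix()[2])
E
```

```text
[ 0.00126909 -0.00185812  0.00305774] 0.00029933167723474144 18.526939850951127 [ 0.55626086 -0.04598873  0.07792587] 10.175 [0.35878605 0.46059492 0.57528416] [-0.02907806  0.00365006 -0.08966369]
[ 0.00312507 -0.01142179 -0.99992989]
```

Call:
apply_moves(
  commands=[
    {"fingers": 1,"xyz": [0.001,-0.0015,0.003],"turn": 0},
    {"fingers": 1,"xyz": [0,0,0],"turn": 0},
    {"fingers": -1,"xyz": [0,0,0],"turn": 0},
    {"fingers": -1,"xyz": [0,0,0],"turn": 0},
    {"fingers": -1,"xyz": [0,0,0],"turn": 0},
    {"fingers": -1,"xyz": [0,0,0],"turn": 0},
    {"fingers": -1,"xyz": [0,0,0],"turn": 0},
    {"fingers": -1,"xyz": [0,0,0],"turn": 0},
  ],
  force=55,
)

```text
clock: 11.18
eef_pos: [0.5573, -0.0456, 0.0775]
eef_rot: [-1.833, -2.546, 0.007]
force: [5.6, 3.3, 5.8]
grip_width: 0.344
```

```bash
python3 - <<'E'
from h import *
s,t,y,o=toolmove([.5545,-.0455,.0755],np.radians(18.5));print(s,t,y,o["eef_pos"],o["clock"],o["force"],o["moment"],o["grip_width"]*88)
E
```

```text
[ 0.00126431 -0.00322079  0.00255437] 0.00010745429971363846 18.509670886974227 [ 0.55727641 -0.04563898  0.07752735] 11.175 [5.60741681 3.25472261 5.80361954] [ 0.58973245 -0.92910392 -0.00214606] 30.237800969575055
```

Opening 30 mm is wrong for a 46 mm cap, so I'm looking before doing anything else.

```bash
python3 - <<'E'
from h import *
a=robot.capture("wrist")[...,::-1];b=robot.capture("scene")[...,::-1];o=robot.get_obs();print(o["grip_width"],o["force"],o["eef_pos"])
a=cv2.resize(a[130:330,100:460],(720,400));b=cv2.resize(b[140:260,180:380],(720,432),interpolation=cv2.INTER_CUBIC)
cv2.imwrite("pics/x5.png",cv2.resize(np.vstack([a,b]),(520,600)))
E
```

```text
0.25115856137660075 [ 8.26842656  5.10423824 10.88156356] [ 0.55864947 -0.04563024  0.07846328]
```

View pics/x5.png

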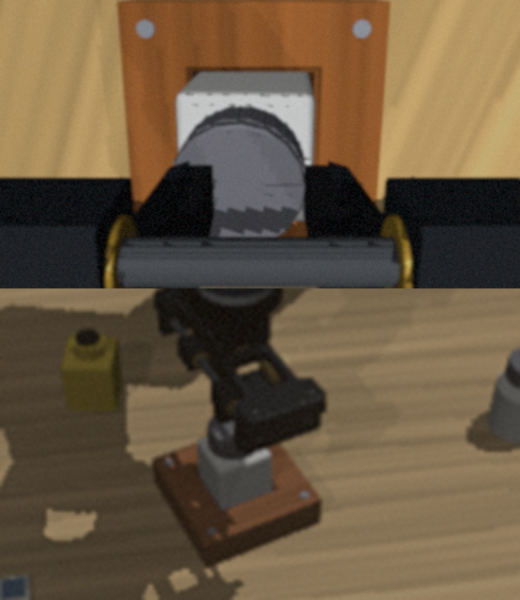

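The fingers overlap the cap rather than hold it, the left one over the top. Opening and backing up to look.

Call:
apply_moves(
  commands=[
    {"fingers": 1,"xyz": [0,0,0],"turn": 0},
    {"fingers": 1,"xyz": [0,0,0],"turn": 0},
    {"fingers": 1,"xyz": [0,0,0],"turn": 0},
    {"fingers": 1,"xyz": [0,0,0],"turn": 0},
    {"fingers": 1,"xyz": [0,0,0],"turn": 0},
    {"fingers": 1,"xyz": [0,0,-0.04],"turn": 0},
    {"fingers": 1,"xyz": [0,0,-0.04],"turn": 0},
    {"fingers": 1,"xyz": [0,0,0],"turn": 0},
    {"fingers": 1,"xyz": [0,0,0],"turn": 0},
  ],
)

```text
clock: 12.4
eef_pos: [0.556, -0.0453, 0.1407]
eef_rot: [-1.831, -2.543, 0.009]
force: [-0.3, -0.0, -0.4]
grip_width: 1.005
```

```bash
python3 - <<'E'
from h import *
o=robot.get_obs();print(o["grip_width"],o["force"],o["eef_pos"],o["clock"],Rn.from_rotvec(o["eef_rot"]).as_matrix())
c=robot.camera_info("wrist");np.savez("w6.npz",**c,T=o["eef_pos"],Q=Rn.from_rotvec(o["eef_rot"]).as_matrix())
im=robot.capture("wrist")[...,::-1];cv2.imwrite("pics/w6f.png",im)
t=robot.capture("scene")[...,::-1];cv2.imwrite("pics/t6.png",t)
a=cv2.resize(im[90:300,150:410],(700,565),interpolation=cv2.INTER_CUBIC)
cv2.imwrite("pics/w6.png",a)
E
```

```text
1.0054165679417648 [-0.33902094 -0.00679739 -0.4117639 ] [ 0.55601985 -0.04528008  0.14072308] 12.4 [[-3.17246475e-01  9.48291549e-01 -9.88997818e-03]
 [ 9.48337991e-01  3.17261806e-01 -1.97320544e-05]
 [ 3.11900060e-03 -9.38530197e-03 -9.99951093e-01]]
```

View pics/w6.png

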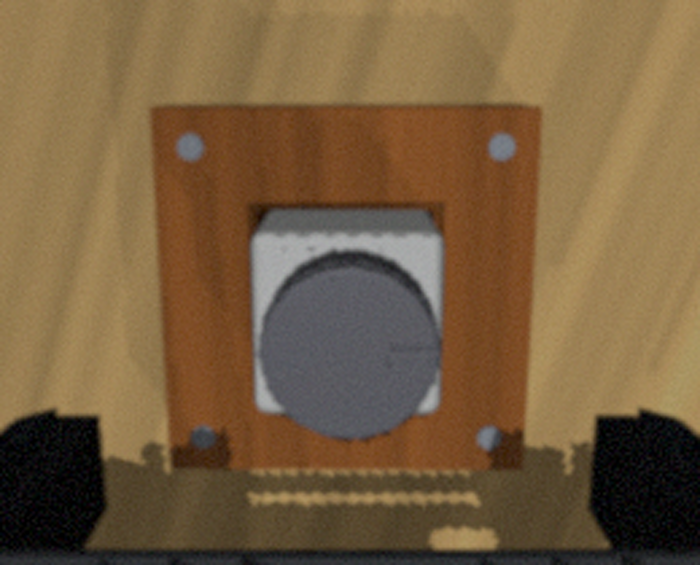

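```bash
python3 - <<'E'
from h import *
d=np.load("w6.npz");c={k:d[k] for k in("intrinsics","D","R","t")};T,Q=d["T"],d["Q"]
f=lambda l:np.array(l)/2.692+[150,90]-.3
P=lambda p:proj(c,T+Q@np.array(p)/1000).round(1)[0]
for p in([0,0,0],[9,44,0],[-9,44,0],[9,-44,0],[9,44,-19],[9,44,-38],[-9,44,-38],[9,62,0],[0,0,43]):print(p,P(p))
print("tips",f([(100,415),(597,415),(105,505),(590,505)]))
p=onz(c,f([(261,350),(440,350),(350,265),(350,438),(440,348)]),.098);C=p[:4].mean(0);print(C,np.linalg.norm(p[0]-p[1]),np.linalg.norm(p[2]-p[3]),(C-T)@Q*1000)
m=p[4]-C;print("mark",np.degrees(np.arctan2(m[1],m[0])))
S=f([(190,147),(502,147),(489,438),(203,438)]);s=onz(c,S,.034);print("block",s.mean(0))
E
```

```text
[0, 0, 0] [278.1 246. ]
[9, 44, 0] [359.  230.4]
[-9, 44, 0] [356.9 260.9]
[9, -44, 0] [197.1 230.5]
[9, 44, -19] [368.3 243.1]
[9, 44, -38] [379.9 259.2]
[-9, 44, -38] [376.6 296.4]
[9, 62, 0] [392.  230.3]
[0, 0, 43] [278.2 222.2]
tips [[186.84710253 243.86047548]
 [371.46820208 243.86047548]
 [188.70445765 277.29286776]
 [368.8679049  277.29286776]]
[ 0.55618124 -0.04364074  0.098     ] 0.044881612651538054 0.045411621933856505 [ 1.37019407  1.07411282 42.71936617]
mark 21.21794551594116
block [ 0.55504756 -0.04600694  0.034     ]
```

The visible fingertips project about 20 mm short of the reported TCP. That explains why, at TCP 0.0775, the tips only skimmed the cap's top (0.098). The jar is still home and the cap untouched. I'll go about 20 mm lower, with reported TCP about 0.058. The open fingers clear the body, and a width of 46 or 54 mm will tell which part is held.

Call:
apply_moves(
  commands=[
    {"fingers": 1,"xyz": [0,-0.001,0.05],"turn": 0},
    {"fingers": 1,"xyz": [0,0,0.048],"turn": 0},
    {"fingers": 1,"xyz": [0,0,0],"turn": 0},
    {"fingers": 1,"xyz": [0,0,0],"turn": 0},
  ],
)

```text
clock: 13.0
eef_pos: [0.5535, -0.0453, 0.0587]
eef_rot: [-1.829, -2.541, 0.011]
force: [0.3, -0.6, 0.6]
grip_width: 1.0
```

```bash
python3 - <<'E'
from h import *
s,t,y,o=toolmove([.555,-.045,.058],np.radians(18.5));print(s,t,y,o["eef_pos"],o["clock"],o["force"])
E
```

```text
[-0.0002656   0.0019495   0.00084041] -4.98910690453963e-05 18.49550980378592 [ 0.55346239 -0.04529382  0.05869208] 13.0 [ 0.33099572 -0.59475508  0.64169015]
```

Call:
apply_moves(
  commands=[
    {"fingers": 1,"xyz": [0,0.0015,0],"turn": 0},
    {"fingers": 1,"xyz": [0,0,0],"turn": 0},
    {"fingers": -1,"xyz": [0,0,0],"turn": 0},
    {"fingers": -1,"xyz": [0,0,0],"turn": 0},
    {"fingers": -1,"xyz": [0,0,0],"turn": 0},
    {"fingers": -1,"xyz": [0,0,0],"turn": 0},
    {"fingers": -1,"xyz": [0,0,0],"turn": 0},
    {"fingers": -1,"xyz": [0,0,0],"turn": 0},
  ],
  force=55,
)

```text
clock: 14.0
eef_pos: [0.5567, -0.0458, 0.0628]
eef_rot: [-1.832, -2.545, 0.009]
force: [-1.4, -0.5, 0.0]
grip_width: 0.511
```

```bash
python3 - <<'E'
from h import *
s,t,y,o=toolmove([.555,-.045,.058],np.radians(18.5));print(s,t,y,o["eef_pos"],o["clock"],o["force"],o["moment"],o["grip_width"]*88)
E
```

```text
[ 0.00162423 -0.00164118  0.00598776] 0.0001518385847665361 18.51366547262899 [ 0.55669704 -0.04580912  0.06277742] 14.0 [-1.38273531 -0.51115859  0.04512946] [-0.06205791  0.22154149 -0.00421664] 44.9669780309611
```

The cap is held at 45 mm. Turning anticlockwise in short bursts, watching moment and height.

Call:
apply_moves(
  commands=[
    {"fingers": -1,"xyz": [0,0,0.0005],"turn": -0.08},
    {"fingers": -1,"xyz": [0,0,0.0005],"turn": -0.08},
    {"fingers": -1,"xyz": [0,0,0.0005],"turn": -0.08},
  ],
  force=60,
)

```text
clock: 14.38
eef_pos: [0.5564, -0.0461, 0.0627]
eef_rot: [-1.309, -2.848, 0.007]
force: [-3.6, -0.1, 4.6]
grip_width: 0.508
```

```bash
cat > st.py <<'E'
from h import *
s,t,y,o=toolmove([.5555,-.0455,.063],np.radians(18.5));print("yaw",y,"pos",o["eef_pos"].round(4),o["clock"],"F",o["force"].round(1),"M",o["moment"].round(2),o["grip_width"]*88,"shares",s.round(4))
E
python3 st.py
```

```text
yaw 40.638695303076176 pos [ 0.5564 -0.0461  0.0627] 14.375 F [-3.6 -0.1  4.6] M [ 0.07  0.51 -0.29] 44.737447064731555 shares [ 0.0013 -0.0004 -0.0004]
```

Call:
apply_moves(
  commands=[
    {"fingers": -1,"xyz": [0,0,0],"turn": -0.08},
    {"fingers": -1,"xyz": [0,0,0],"turn": -0.08},
    {"fingers": -1,"xyz": [0,0,0],"turn": -0.08},
  ],
)

```text
clock: 14.75
eef_pos: [0.5563, -0.0458, 0.0631]
eef_rot: [-0.736, -3.045, 0.003]
force: [-2.8, 0.3, 4.8]
grip_width: 0.51
```

```bash
python3 st.py
```

```text
yaw 62.83626486738956 pos [ 0.5563 -0.0458  0.0631] 14.75 F [-2.8  0.3  4.8] M [-0.02  0.37 -0.25] 44.87831675074674 shares [ 0.0011 -0.0001  0.0001]
```

Call:
apply_moves(
  commands=[
    {"fingers": -1,"xyz": [0,0,0],"turn": -0.06},
    {"fingers": -1,"xyz": [0,0,0],"turn": -0.06},
  ],
)

```text
clock: 15.0
eef_pos: [0.557, -0.046, 0.0649]
eef_rot: [-0.436, -3.103, 0.002]
force: [-3.5, -1.0, 6.7]
grip_width: 0.508
```

```bash
python3 st.py
```

```text
yaw 73.99254973069385 pos [ 0.557  -0.046   0.0649] 15.0 F [-3.5 -1.   6.7] M [-0.1   0.58 -0.03] 44.74512415661062 shares [0.0019 0.     0.0023]
```

The moment fell to about 0 and the tool rose 1.8 mm, so the threads let go at about 0.97 rad. Lifting gently.

Call:
apply_moves(
  commands=[
    {"fingers": -1,"xyz": [0,0,-0.005],"turn": 0},
    {"fingers": -1,"xyz": [0,0,-0.005],"turn": 0},
    {"fingers": -1,"xyz": [0,0,0],"turn": 0},
  ],
)

```text
clock: 15.38
eef_pos: [0.5573, -0.0459, 0.073]
eef_rot: [-0.442, -3.103, 0.001]
force: [-0.1, 0.1, 0.0]
grip_width: 0.511
```

```bash
python3 st.py
```

```text
yaw 73.80136802741005 pos [ 0.5573 -0.0459  0.073 ] 15.375 F [-0.1  0.1  0. ] M [0.04 0.05 0.01] 44.977415283066144 shares [ 0.0021 -0.0002  0.0125]
```

Fz is about 0, so the jar (about 4 N) isn't being lifted. Continuing to about 13 mm above the mouth.

Call:
apply_moves(
  commands=[
    {"fingers": -1,"xyz": [0,0,-0.009],"turn": 0},
    {"fingers": -1,"xyz": [0,0,-0.009],"turn": 0},
    {"fingers": -1,"xyz": [0,0,-0.006],"turn": 0},
    {"fingers": -1,"xyz": [0,0,0],"turn": 0},
  ],
)

```text
clock: 15.88
eef_pos: [0.5578, -0.0457, 0.0938]
eef_rot: [-0.443, -3.104, 0.001]
force: [0.3, -0.7, 0.1]
grip_width: 0.511
```

```bash
python3 st.py; python3 - <<'E'
from h import *
o=robot.get_obs();print(Rn.from_rotvec(o["eef_rot"]).as_matrix()[2])
im=robot.capture("wrist")[...,::-1];c=robot.camera_info("wrist")
b=robot.capture("scene")[...,::-1];t=robot.capture("top")[...,::-1]
cv2.imwrite("pics/f_s.png",b);cv2.imwrite("pics/f_w.png",im)
a=cv2.resize(im[90:330,120:440],(560,420));b=cv2.resize(b[150:250,200:340],(560,400),interpolation=cv2.INTER_CUBIC)
cv2.imwrite("pics/x7.png",cv2.resize(np.vstack([a,b]),(410,600)))
E
```

```text
yaw 73.7454504783969 pos [ 0.5578 -0.0457  0.0938] 15.875 F [ 0.3 -0.7  0.1] M [-0.04 -0.04  0.09] 44.99267801253662 shares [ 0.0026 -0.0005  0.0385]
[ 0.00625256 -0.00146112 -0.99997939]
```

View pics/x7.png

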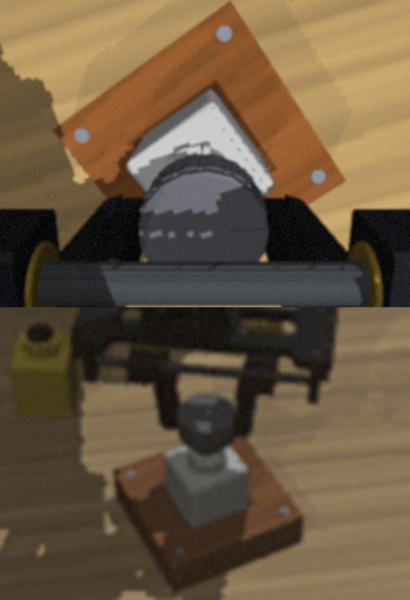

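The cap is held level above the neck, and the jar is still seated square in the block. Trimming the 1.5 mm sideways drift, then a final check.

Call:
apply_moves(
  commands=[
    {"fingers": -1,"xyz": [0.0017,0,0],"turn": 0},
    {"fingers": -1,"xyz": [0,0,0],"turn": 0},
    {"fingers": -1,"xyz": [0,0,0],"turn": 0},
    {"fingers": -1,"xyz": [0,0,0],"turn": 0},
  ],
)

```text
clock: 16.52
eef_pos: [0.5553, -0.045, 0.0923]
eef_rot: [-0.443, -3.101, 0.0]
force: [-0.5, -0.1, -0.3]
grip_width: 0.512
```

```bash
python3 st.py; python3 - <<'E'
from h import *
c=robot.camera_info("scene");b=robot.capture("scene")[...,::-1].copy()
J=np.array([.5555,-.0458]);th=np.linspace(0,2*np.pi,60)
def ring(r,z):return np.c_[J[0]+r*np.cos(th),J[1]+r*np.sin(th),np.full(60,z)]
k=5;o=np.array([215,150]);im=cv2.resize(b[150:260,215:335],None,fx=k,fy=k,interpolation=cv2.INTER_CUBIC)
a=np.radians(18.5)+np.pi/4+np.arange(4)*np.pi/2;sq=np.c_[J[0]+.0382*np.cos(a),J[1]+.0382*np.sin(a),np.full(4,.072)]
for P,col in((ring(.023,.107),(0,255,0)),(ring(.023,.129),(0,255,255)),(sq,(255,0,255))):
    cv2.polylines(im,[((proj(c,P)-o+.5)*k).astype(int)],True,col,1)
cv2.imwrite("pics/x8.png",im)
E
```

```text
yaw 73.73966348805645 pos [ 0.5553 -0.045   0.0923] 16.525 F [-0.5 -0.1 -0.3] M [-0.01  0.    0.01] 45.02621085446986 shares [-0.0007 -0.0005  0.0366]
```

View pics/x8.png

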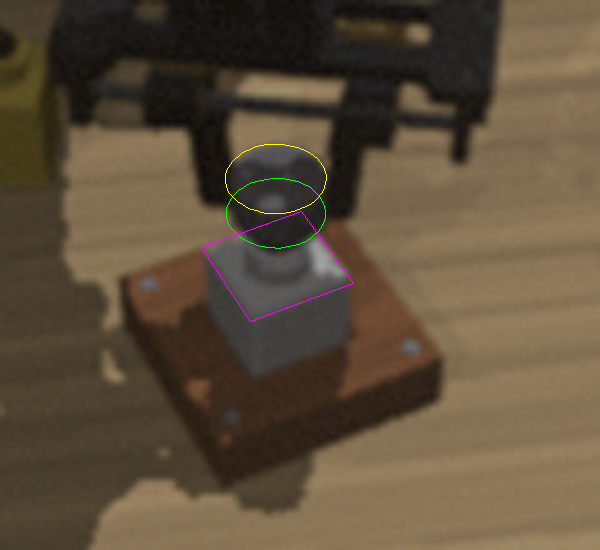

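The predicted outlines, with the cap edge about 11 mm over the mouth and the shoulder at 72 mm, match the picture to about 1 px. That fits a jar that is home and a cap that is level and centred. Handing in.

```bash
python3 -c "
from plant import robot
print(robot.finish_job())"; python3 st.py
```

```text
the job is handed in; nothing more can be done
None
the job is handed in; nothing more can be done
```

I plugged the square jar home in the block, unscrewed its cap and lifted it straight off. I handed the job in at about 16.6 s with the cap still in the gripper above the mouth.

**Last checks**
- **Jar home:** The tool stopped at 48.4 mm, where 48.3 mm was expected, with 22 N of contact. The shoulder outline predicted for a seated jar matched the scene picture to about 1 px (roughly 2 mm).
- **Cap free:** The threads let go after 0.97 rad of turning. The moment fell to about 0 and the tool rose 1.8 mm. The vertical force was near 0 during the lift, so the jar stayed behind.
- **Final pose:** The cap's edge is about 11 mm clear of the mouth. It is centred to about 1.5 mm, and the tool was last measured 0.4° off level, before a final sideways trim. The grip reads 45 mm on the 46 mm cap.

**What disagreed**
- **Fingertips:** They appeared to end about 20 mm short of the reported TCP.
- **First cap grasp:** Because of that, it slid over the cap's top with about 11 N. A look afterwards showed nothing had moved, and I grasped again lower.
- **Drift:** The arm drifts a millimetre or two per move, more on some (up to about 7 mm), and I trimmed that from measured poses.

The bystanders and the yellow look-alikes were not touched.

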